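Tip a blank out of its fitted tray and load the open vise

ROBOT

A 6-joint arm with a two-finger parallel gripper is mounted at the origin on the work surface. World frame = base frame: x ahead of the robot, y to its left, z up, the work surface at z = 0. Lengths are in m, angles in rad, forces in N, time in s.
With the tool pointing down it reaches from about 0.225 to 0.875 m from the base axis. Payload 3.4 kg.
Tool frame: the origin (TCP) lies on the centre line of the jaws, within the pads' length; the fingertips stand 11 mm ahead of it and the grasp point (between the pads) lies 8 mm behind it; z points along the fingers, y is the line along which they close (so a half turn about z gives the same grasp; the last joint's range is limited). The gripper opens to 85 mm and grips with 20 to 120 N. Pads are 22 mm wide; open, the fingers measure 114 mm over their backs; the gripper's body (76 mm by 85 mm) begins 54 mm behind the grasp point. The pads swing forward as they close: fully open they stand 13 mm farther back than shut.
Start: joints at [1.174, 0.276, 1.505, -0, 1.361, -0.121], TCP at [0.157, 0.553, 0.242] pointing down, gripper open.
Joint ranges: [-2.89, 2.89], [-0.75, 2.08], [0.22, 2.7], [-1.18, 4.32], [0.11, 2.71], [-2.7, 2.7]. Speed limits (rad/s): [2.57, 2.57, 3.14, 3.14, 3.14, 3.14].

INTERFACE

Orientations are given as a unit quaternion [w, x, y, z].
In Python, from rig import manip, eyes, job gives the robot as it stands.
- The arm moves only by the tool drive_tool, never from a script. Its argument "rows" is a list of rows, each a list of 3 entries, a list of its own where there are three numbers: the turn, a rotation vector about the world's x, y, z in rad, then the shift along the world's x, y, z in cm, then the finger opening in cm, from 0 to 8.54. A call has 1 to 8 rows; each row shifts and turns the commanded pose from where the row before left it; what a row does not reach is not made up. A row lasts 1/8 s, in which the tool goes at most 62.5 mm and 10.7 degrees, less where a joint would pass 70% of its speed; a pose out of reach is approached as far as the arm can. A call is refused whole if a number of a shift passes 6.25 or a number of a turn 0.188, either way. A call with a gripper value outside its range is refused whole. The fingers move at their own pace and stop on an object; "force" is the grip in N (left out, the last holds). Time passes only in rows, so rows that do not move let the fingers close. It gives the time, the measured TCP pose, the force, the opening and the grip force at its end, in the units of the state.
- manip.get_state(): the state, without advancing time (a new reading comes with each control period).
- eyes.get_image(name): name is "side" or "top"; returns the picture (400x640x3 uint8, red, green, blue); there is no depth.
- eyes.get_calibration(name): a dict with "camera_matrix" (3x3 intrinsics, pixels), "view" (4x4, takes a point from world to camera coordinates). Camera axes: x right, y up, looking along -z (the intrinsics and any distortion apply to the point x, -y, -z); pixel columns grow to the right and rows downward; lengths in m; the calibration is good to about 2 mm. A picture is of the moment at which its call begins. get_calibration takes no time and is no camera call.
- job.sign_off(): hands the job in; it is judged then, once.
The state is a dict: "clock": time; "qpos": joint angles; "qd": joint speeds; "effort": joint torques, N m; "position": TCP position; "ee_rot": TCP orientation; "contact_force": force on the tool from outside, world axes, zero at the start; "moment": the same for the moment, N m; "width": finger opening in m; "gripper_force": force on a finger pad.
Only numpy, scipy, OpenCV 4.12 (cv2) and the standard library are available. Lean on these libraries where they do the work, as an engineer would, in place of code of your own. Each camera call takes 0.05 s, during which the arm holds its last target. There are 200 camera calls.

TASK

Get the bare aluminium blank out of its close-fitting tray pocket by pressing down on the end that lies over the hollow, so that it tips up and stays up, then lift it out by its raised end and lay it flat on the bench top to change your hold. Then load it in the vise: lay it gently flat on the two parallels between the open jaws, its long sides along the jaws and about midway along them. Leave the blue blank in its pocket and do not disturb the caliper, the brush or the bottle.

Things in the scene. Friction and masses are not known exactly. Their poses are not given: they have to be found in the camera images.
- blank: bare silvery (pale) aluminium block, 68 mm (its x) by 50 mm (its y) by 20 mm (its z), about 0.19 kg. Origin at the centre of its underside, z up through its top. Starts flat in one of the two tray pockets, top flush with the rim, its x axis along the tray's x axis.
- spare: blue plastic blank of the same size and origin, 0.1 kg, in the other pocket; to be left there.
- tray: orange printed stock tray, fixed to the bench, 92 mm (x) by 134 mm (y), rim 44 mm above the bench; origin at the centre of its underside. Two equal pockets side by side, centres at y = +32 and -32 mm, each 53 mm wide (1.5 mm beside a blank), from x = -39 to +38.7 mm. The -x end wall, more or less towards the robot, is cut down to 24 mm as a thumb notch.
- vise: low grey two-jaw machine vise, fixed to the bench, 176 mm along x (jaw travel), 80 mm along y (104 mm over the foot ears, 10 mm high); origin at the centre of its underside. Bed 30 mm above the bench. Open jaws, which do not move: steel faces at x = +30 and -30 mm, 80 mm long along y, tops 59 mm above the bench, open at both y ends.
- seat (a point): point midway between and midway along the jaws, 41 mm above the bench at the tops of two fixed parallels (6 mm wide, 72 mm long along y, at x = +18.5 and -18.5 mm); axes as vise. The middle of the blank's underside belongs here, its x axis along this y (either way). 5 mm is left to each jaw, so fingers fit only at the blank's two ends; it stands 2 mm above the jaws.
- caliper: steel and black digital caliper, 235 mm long (its y), lying on the far part of the bench; origin under the middle of its beam.
- brush: bench brush lying on the far part of the bench, about 0.2 m long along its x; origin near its middle.
- bottle: white plastic bottle with a blue cap, 56 mm across, 150 mm high, standing at the far side of the bench; origin at the centre of its underside.
- ridge_a (a point): middle of the floor ridge of the tray's +y pocket (tray x = +1, y = +32, 24 mm above the bench); axes as tray. From the ridge the pocket floor is level towards +x and falls away as a 35 degree ramp towards -x. A blank rests level with its centre 2.5 mm to the +x side of the ridge, 1 mm from the +x wall, 8 mm from the -x wall.
- ridge_b (a point): the same point of the -y pocket (tray y = -32 mm). In either pocket, pressing a blank's -x end (22 to 30 mm from its centre) down slowly by 15 mm or so rocks it onto the ramp, with some 5 N; let go, it stays, tipped 35 degrees: its +x end stands up, top edge 17 mm above the rim, the 50 mm apart sides free to grip 8 mm deep.

How it is judged:
On the way, in this order (a step that is already met when the one before it is completed fails the run):
1. the aluminium blank is tipped up in its tray pocket, by more than 23 degrees (angle between blank's own z axis and vertical above 0.4 rad and horizontal distance between blank and tray below 0.055 m and height (world z) of blank below 0.034 m), for 0.3 s.
2. the aluminium blank lies flat on the bench top, let go (height (world z) of blank below 0.004 m and angle between blank's own z axis and vertical below 0.06 rad and contact force between the fingers and blank below 0.1 N), for 0.2 s.
At the end, for the whole second after the job is handed in: The aluminium blank lies released and at rest on both parallels between the vise jaws: underside within 2 mm of the parallels' tops, tilted less than 3 degrees, its long axis within 10 degrees of the jaw faces, centre within 10 mm of midway along the jaws and within 7 mm of midway between them (x of blank in the frame of seat between -0.007 and 0.007 m and y of blank in the frame of seat between -0.01 and 0.01 m and z of blank in the frame of seat between -0.002 and 0.002 m and angle between blank's own z axis and vertical below 0.05 rad and angle between the x axis of blank and the y axis of seat, either way round below 0.17 rad and linear speed of blank below 0.01 m/s and contact force between the fingers and blank below 0.1 N); the robot touches nothing.
It fails at once if the blue blank is disturbed (moved over 10 mm or tipped) (distance of spare from where it was at the start of the episode above 0.01 m or angle between spare's own z axis and vertical above 0.15 rad).
It fails at once if the caliper, brush or bottle is moved over 30 mm or the bottle knocked over (distance of any of caliper, brush, bottle from where it was at the start of the episode above 0.03 m or angle between bottle's own z axis and vertical above 0.5 rad).
It fails at once if the blank is let drop into the vise (falls free over it at more than 0.45 m/s, a drop of about 10 mm) (horizontal distance between blank and seat below 0.08 m and contact force between the fingers and blank below 0.1 N and linear speed of blank above 0.45 m/s).
It fails at once if the blank is rammed into the vise (contact over 80 N) (contact force between blank and vise above 80 N).
It also fails if it takes over 69 s, if anything falls off the work surface, if the arm or the gripper's body presses on something with over 40 N, if the wrist force passes 120 N, or if a joint passes its speed limit or range.

## Working session

There is one attempt and no reset: what is moved stays moved. The work goes in short steps, Python scripts to look and compute and a tool call to move; the robot and the scene stay as the last step left them, time stands still between calls to the robot, and variables do not carry over. Pictures are saved under pics/ and viewed, at most 10 in all, crops included, and the job is handed in when it is done.

Besides the shell and the picture viewer there is one more tool, called after "Emit:" as a command line: name --argument value ..., lists and objects as JSON in quotes. drive_tool: Moves the arm, as the interface text tells. Its arguments: {"type":"object","properties":{"rows":{"type":"array"},"force":{"type":"number"}},"required":["rows"]}

```bash
ls; mkdir -p pics; python3 - <<'E'
from rig import manip, eyes, job
import cv2,numpy as np
for n in("top","side"):
    im=eyes.get_image(n); cv2.imwrite(f"pics/{n}0.png",im[:,:,::-1]); c=eyes.get_calibration(n); print(n,c)
print(manip.get_state())
E
```

```text
pics
top {'camera_matrix': array([[386.19335035,   0.        , 319.43509229],
       [  0.        , 386.19335035, 205.1187245 ],
       [  0.        ,   0.        ,   1.        ]]), 'view': array([[ 0.02960662, -0.99950055,  0.01104968,  0.04367552],
       [ 0.99083256,  0.03080403,  0.1315369 , -0.66233504],
       [-0.13181158,  0.00705402,  0.99124969, -0.97180146],
       [ 0.        ,  0.        ,  0.        ,  1.        ]])}
side {'camera_matrix': array([[393.81006605,   0.        , 316.81878573],
       [  0.        , 393.81006605, 200.20272524],
       [  0.        ,   0.        ,   1.        ]]), 'view': array([[ 9.53246022e-01, -3.02194486e-01, -7.16410429e-04,
        -5.83882300e-01],
       [ 1.81855774e-01,  5.71751503e-01,  8.00017935e-01,
        -2.08192209e-01],
       [-2.41351400e-01, -7.62744198e-01,  5.99975658e-01,
        -8.73418130e-01],
       [ 0.00000000e+00,  0.00000000e+00,  0.00000000e+00,
         1.00000000e+00]])}
{'clock': 0.1, 'qpos': array([ 1.17399050e+00,  2.76519156e-01,  1.50600458e+00, -3.15633678e-05,
        1.36074005e+00, -1.21001493e-01]), 'qd': array([-0.00108079, -0.0017998 , -0.00387237,  0.00050701,  0.00111724,
       -0.00099967]), 'effort': array([ 1.10129160e-03, -4.17696834e+01, -2.46403456e+01, -8.87337478e-05,
        5.76417850e-03,  1.94057651e-05]), 'position': array([0.15641895, 0.55282923, 0.24153418]), 'ee_rot': array([-1.99005639e-04,  1.37462183e-01,  9.90506663e-01, -8.11672237e-04]), 'contact_force': array([-0.09552038,  1.10217802, -0.99428196]), 'moment': array([-0.00257316, -0.03451981,  0.00249315]), 'gripper_force': 0.0, 'width': 0.08521014631360804}
```

View pics/top0.png

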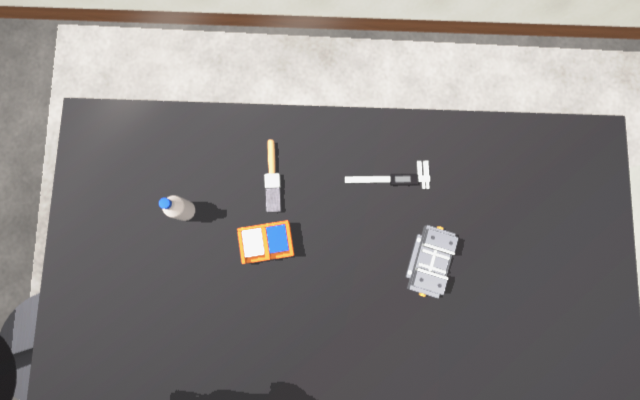

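View pics/side0.png

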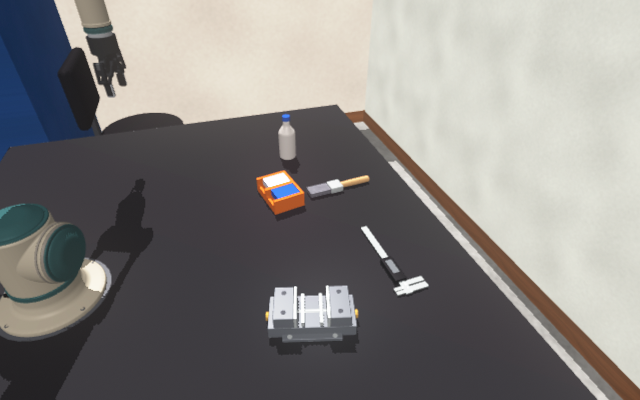

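```bash
cat > h.py <<'E'
from rig import manip, eyes, job
import cv2,numpy as np
def ray(n,uv):
    c=eyes.get_calibration(n);K=c["camera_matrix"];V=c["view"];R=V[:3,:3];t=V[:3,3]
    p=np.linalg.inv(K)@np.array([uv[0],uv[1],1.]); d=R.T@np.array([p[0],-p[1],-p[2]])
    return -R.T@t,d
def on(n,uv,z):
    o,d=ray(n,uv); return o+d*(z-o[2])/d[2]
def proj(n,P):
    c=eyes.get_calibration(n);q=c["view"][:3,:3]@np.array(P)+c["view"][:3,3]; q=np.array([q[0],-q[1],-q[2]]); q=c["camera_matrix"]@q; return q[:2]/q[2]
def rect(n,mask,z):
    """largest blob's contour cast on plane z -> minAreaRect in mm"""
    cs,_=cv2.findContours(mask.astype(np.uint8),cv2.RETR_EXTERNAL,cv2.CHAIN_APPROX_NONE)
    c=max(cs,key=cv2.contourArea); P=np.array([on(n,p[0],z)[:2]*1000 for p in c],np.float32)
    return cv2.minAreaRect(P),c.reshape(-1,2)
E
python3 - <<'E'
from h import *
for n in("top","side"):
    im=cv2.imread(f"pics/{n}0.png"); hsv=cv2.cvtColor(im,cv2.COLOR_BGR2HSV)
    box=(slice(215,270),slice(230,300)) if n=="top" else (slice(165,215),slice(250,310))
    m=np.zeros(im.shape[:2],bool); m[box]=1
    H,S,Vv=[hsv[...,i].astype(int) for i in range(3)]
    for nm,mk in(("white",(S<60)&(Vv>150)),("blue",(abs(H-112)<14)&(S>120)&(Vv>90)),("orange",(H<20)&(S>120)&(Vv>80)),("tray all",((H<20)&(S>120)&(Vv>80))|((S<60)&(Vv>150))|((abs(H-112)<14)&(S>120)&(Vv>90)))):
        r,c=rect(n,mk&m,.044); print(n,nm,r)
a=cv2.imread("pics/top0.png"); b=cv2.imread("pics/side0.png")
A=cv2.resize(a[215:270,225:305],None,fx=5,fy=5,interpolation=cv2.INTER_CUBIC)
B=cv2.resize(a[215:310,395:475],None,fx=5,fy=5,interpolation=cv2.INTER_CUBIC)[:475]
C=cv2.resize(b[280:345,262:362],None,fx=3.5,fy=3.5,interpolation=cv2.INTER_CUBIC)
out=np.zeros((600,800,3),np.uint8); out[:275,:400]=A; out[:475,400:]=B; out[280:280+C.shape[0],:350]=C; cv2.imwrite("pics/c1.png",out)
E
```

```text
top white ((558.7687377929688, 234.52516174316406), (69.83086395263672, 51.49958801269531), 10.775982856750488)
top blue ((570.1871337890625, 171.5596923828125), (65.28023529052734, 47.38185119628906), 11.1351900100708)
top orange ((560.9556274414062, 201.51174926757812), (95.9576416015625, 138.44955444335938), 10.976363182067871)
top tray all ((560.9556274414062, 201.51174926757812), (95.9576416015625, 138.44955444335938), 10.976363182067871)
side white ((555.867431640625, 231.65345764160156), (76.2797622680664, 52.954925537109375), 11.017304420471191)
side blue ((567.6903686523438, 168.86351013183594), (73.40943908691406, 46.31928253173828), 12.719648361206055)
side orange ((558.4088745117188, 174.66012573242188), (113.23589324951172, 189.77896118164062), 10.587048530578613)
side tray all ((558.4088745117188, 174.66012573242188), (113.23589324951172, 189.77896118164062), 10.587048530578613)
```

View pics/c1.png

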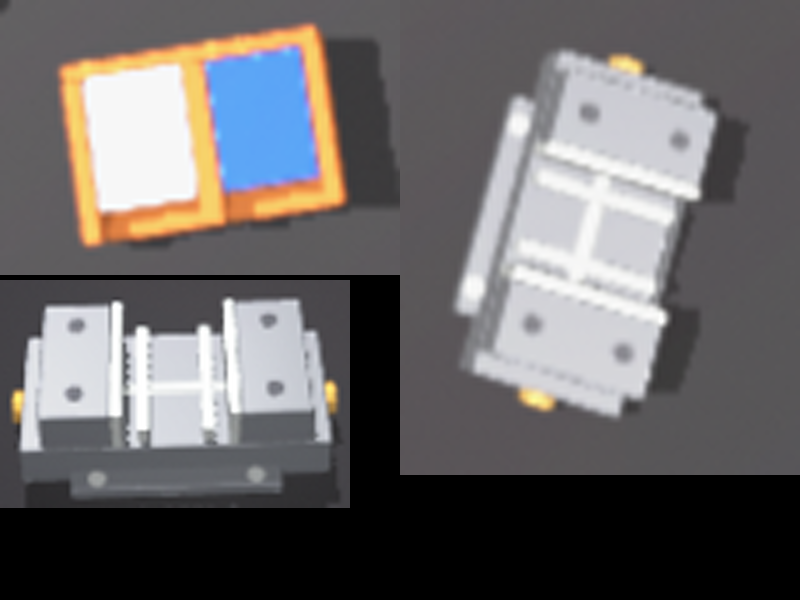

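```bash
python3 - <<'E'
from h import *
for n,(r0,r1,c0,c1) in(("top",(215,310,395,475)),("side",(275,345,262,362))):
    print(n,"cam",ray(n,(0,0))[0].round(3))
    im=cv2.imread(f"pics/{n}0.png"); g=im.min(2)
    s=4; big=cv2.resize(g[r0:r1,c0:c1],None,fx=s,fy=s,interpolation=cv2.INTER_CUBIC)
    for th in (222,238):
        k,l,st,ce=cv2.connectedComponentsWithStats((big>th).astype(np.uint8))
        for i in range(1,k):
            if st[i,4]<100: continue
            v,u=np.nonzero(l==i); u=(u+.5)/s-.5+c0; v=(v+.5)/s-.5+r0
            for z in(.041,.059):
                P=np.array([on(n,p,z)[:2]*1000 for p in zip(u,v)],np.float32)
                r=cv2.minAreaRect(P); print(n,th,i,st[i,4],"px",u.mean().round(1),v.mean().round(1),z,np.round(r[0],1),np.round(r[1],1),round(r[2],1))
E
```

```text
top cam [0.527 0.071 1.05 ]
top 222 1 230 px 418.2 239.4 0.041 [ 578.6 -196.9] [ 9.2 12.1] 64.9
top 222 1 230 px 418.2 239.4 0.059 [ 577.6 -192.1] [ 9.1 11.9] 64.9Traceback (most recent call last):
  File "<stdin>", line 12, in <module>
  File "h.py", line 8, in on
    o,d=ray(n,uv); return o+d*(z-o[2])/d[2]
        ~~~^^^^^^
  File "h.py", line 4, in ray
    c=eyes.get_calibration(n);K=c["camera_matrix"];V=c["view"];R=V[:3,:3];t=V[:3,3]
ValueError: time passes only in moves, steps and waits
```

```bash
sed -i 's/^def ray/CAL={n:eyes.get_calibration(n) for n in("top","side")}\ndef ray/; s/c=eyes.get_calibration(n);/c=CAL[n];/' h.py; python3 - <<'E'
from h import *
for n,(r0,r1,c0,c1) in(("top",(215,310,395,475)),("side",(275,345,262,362))):
    print(n,"cam",ray(n,(0,0))[0].round(3))
    im=cv2.imread(f"pics/{n}0.png"); g=im.min(2)
    s=4; big=cv2.resize(g[r0:r1,c0:c1],None,fx=s,fy=s,interpolation=cv2.INTER_CUBIC)
    for th in (215,228,238):
        k,l,st,ce=cv2.connectedComponentsWithStats((big>th).astype(np.uint8))
        for i in range(1,k):
            if st[i,4]<250: continue
            v,u=np.nonzero(l==i); u=(u+.5)/s-.5+c0; v=(v+.5)/s-.5+r0
            for z in(.041,.059):
                P=np.array([on(n,p,z)[:2]*1000 for p in zip(u,v)],np.float32)
                r=cv2.minAreaRect(P); print(n,th,i,st[i,4],"px",u.mean().round(1),v.mean().round(1),z,np.round(r[0],1),np.round(r[1],1),round(r[2],1))
E
```

```text
top cam [0.527 0.071 1.05 ]
top 215 1 272 px 418.2 239.4 0.041 [ 578.7 -196.9] [ 9.8 13.6] 64.9
top 215 1 272 px 418.2 239.4 0.059 [ 577.8 -192.2] [ 9.6 13.4] 64.9
top 215 2 7488 px 434.2 260.8 0.041 [ 524.6 -241.3] [82.7 78.5] 74.5
top 215 2 7488 px 434.2 260.8 0.059 [ 524.6 -235.7] [81.2 77.1] 74.5
top 215 5 323 px 409.2 272.0 0.041 [ 494.1 -173. ] [10.4 14.8] 89.9
top 215 5 323 px 409.2 272.0 0.059 [ 494.6 -168.6] [10.2 14.5] 89.9
top 228 2 1153 px 438.7 248.3 0.041 [ 557.  -250.9] [80.7  8. ] 74.6
top 228 2 1153 px 438.7 248.3 0.059 [ 556.4 -245.2] [79.3  7.8] 74.6
top 228 3 4514 px 433.1 264.2 0.041 [ 519.6 -240.3] [81.4 65.1] 74.2
top 228 3 4514 px 433.1 264.2 0.059 [ 519.7 -234.8] [79.9 64. ] 74.2
top 238 2 821 px 438.8 248.4 0.041 [ 556.9 -251.2] [79.2  6.3] 74.6
top 238 2 821 px 438.8 248.4 0.059 [ 556.4 -245.5] [77.8  6.2] 74.6
top 238 3 2372 px 433.3 260.9 0.041 [ 524.7 -237. ] [70.6 54.7] 74.9
top 238 3 2372 px 433.3 260.9 0.059 [ 524.8 -231.5] [69.3 53.7] 74.9
top 238 4 881 px 432.3 273.5 0.041 [ 491.6 -233.4] [79.1  6.1] 74.4
top 238 4 881 px 432.3 273.5 0.059 [ 492.2 -
[... 757 characters left out ...]

side 228 5 4059 px 311.3 308.5 0.041 [ 527.1 -238.1] [70.9 53.1] 73.4
side 228 5 4059 px 311.3 308.5 0.059 [ 523.1 -251.5] [69.  51.6] 73.4
side 238 1 1081 px 327.7 301.8 0.041 [ 562.1 -232.8] [79.5  6.1] 74.4
side 238 1 1081 px 327.7 301.8 0.059 [ 557.2 -246.4] [77.3  5.9] 74.4
side 238 2 1108 px 294.6 303.2 0.041 [ 496.9 -214.1] [80.6  5.1] 74.5
side 238 2 1108 px 294.6 303.2 0.059 [ 493.7 -228.2] [78.3  4.9] 74.5
side 238 3 1779 px 318.6 308.3 0.041 [ 543.3 -242.8] [57.4 43.4] 38.0
side 238 3 1779 px 318.6 308.3 0.059 [ 538.8 -256.1] [55.8 42.2] 38.0
side 238 4 1403 px 301.9 308.3 0.041 [ 507.  -232.5] [70.3 11.9] 78.3
side 238 4 1403 px 301.9 308.3 0.059 [ 503.6 -246.1] [68.4 11.6] 78.3
```

Emit:
drive_tool --rows '[[[0,0,0.058],[4.0,-3.6,0],0],[[0,0,0.058],[4.6,-4.1,0],0],[[0,0,0.058],[4.6,-4.1,-0.6],0],[[0,0,0.058],[4.6,-4.1,-1],0],[[0,0,0.058],[4.6,-4.1,-1],0],[[0,0,0.058],[4.6,-4.1,-1],0],[[0,0,0.058],[4.6,-4.1,-1],0],[[0,0,0.058],[4.6,-4.1,-1],0]]' --force 60

```text
clock: 1.1
position: [0.5197, 0.2287, 0.1857]
ee_rot: [-0.0, -0.095, 0.995, 0.0]
contact_force: [0.4, 0.7, 0.2]
width: -0.0
gripper_force: 0.0
```

Emit:
drive_tool --rows '[[[0,0,0],[0.4,-0.1,-4],0],[[0,0,0],[0,0,-4],0],[[0,0,0],[0,0,-2.5],0],[[0,0,0],[0,0,-1],0],[[0,0,0],[0,0,0],0]]'

```text
clock: 1.72
position: [0.5224, 0.2293, 0.071]
ee_rot: [-0.001, -0.094, 0.996, -0.0]
contact_force: [0.3, 0.4, 0.2]
width: -0.0002
gripper_force: 0.0
```

```bash
python3 - <<'E'
from h import *
s=manip.get_state(); print(s["position"],s["contact_force"])
b=eyes.get_image("side")[:,:,::-1]; a=eyes.get_image("top")[:,:,::-1]
out=np.hstack([cv2.resize(a[205:285,225:325],None,fx=4,fy=4,interpolation=cv2.INTER_CUBIC),cv2.resize(b[145:225,240:340],None,fx=4,fy=4,interpolation=cv2.INTER_CUBIC)]); cv2.imwrite("pics/c2.png",out)
E
```

```text
[0.5223804  0.22928178 0.07095115] [0.26729296 0.42280367 0.24831199]
```

View pics/c2.png

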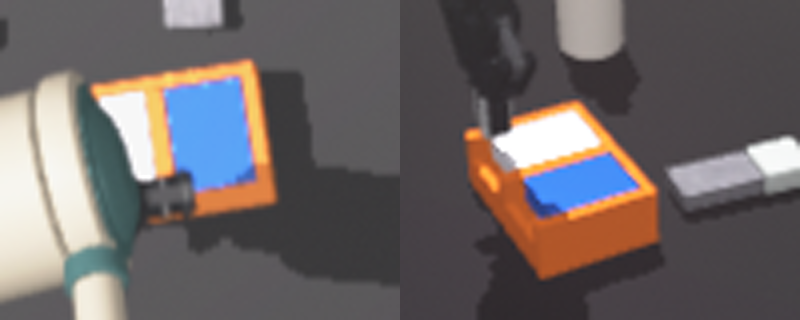

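Emit:
drive_tool --rows '[[[0,0,0],[0,0,-0.4],0],[[0,0,0],[0,0,-0.4],0],[[0,0,0],[0,0,-0.3],0],[[0,0,0],[0,0,-0.2],0],[[0,0,0],[0,0,-0.2],0],[[0,0,0],[0,0,-0.2],0],[[0,0,0],[0,0,0],0]]'

```text
clock: 2.7
position: [0.5225, 0.2293, 0.0542]
ee_rot: [-0.0, -0.094, 0.996, 0.0]
contact_force: [1.3, 0.4, 0.8]
width: -0.0001
gripper_force: 0.0
```

Emit:
drive_tool --rows '[[[0,0,0],[0,0,-0.15],0],[[0,0,0],[0,0,-0.15],0],[[0,0,0],[0,0,-0.15],0],[[0,0,0],[0,0,-0.15],0],[[0,0,0],[0,0,-0.15],0],[[0,0,0],[0,0,-0.15],0],[[0,0,0],[0,0,-0.15],0],[[0,0,0],[0,0,0],0]]'

```text
clock: 3.7
position: [0.5225, 0.2293, 0.0437]
ee_rot: [-0.0, -0.094, 0.996, 0.0]
contact_force: [-0.2, -0.1, -0.6]
width: 0.0001
gripper_force: 0.0
```

```bash
python3 - <<'E'
from h import *
b=eyes.get_image("side")[:,:,::-1]
cv2.imwrite("pics/c3.png",cv2.resize(b[145:225,240:340],None,fx=5,fy=5,interpolation=cv2.INTER_CUBIC))
E
```

```text
(no output)
```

View pics/c3.png

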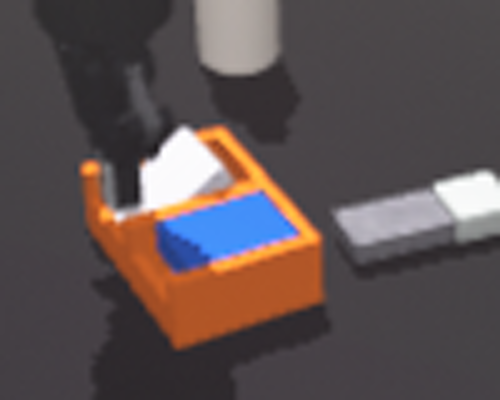

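Emit:
drive_tool --rows '[[[0,0,0],[0,0,0.5],0],[[0,0,0],[0,0,2],0],[[0,0,0],[0,0,4],0],[[0,0,0],[-1,0,4],6.5],[[0,0,0],[-3,0,2],6.5],[[0,0,0],[-4,0,0],6.5],[[0,0,0],[-4,0,0],6.5],[[0,0,0],[0,0,0],6.5]]'

```text
clock: 4.75
position: [0.3994, 0.2289, 0.1693]
ee_rot: [-0.001, -0.095, 0.996, -0.0]
contact_force: [0.3, -0.8, -0.3]
width: 0.0652
gripper_force: 0.0
```

```bash
python3 - <<'E'
from h import *
b=eyes.get_image("side")[:,:,::-1];a=eyes.get_image("top")[:,:,::-1]
cv2.imwrite("pics/s4.png",b);cv2.imwrite("pics/t4.png",a)
out=np.hstack([cv2.resize(a[205:285,225:305],None,fx=5,fy=5,interpolation=cv2.INTER_CUBIC),cv2.resize(b[145:225,240:320],None,fx=5,fy=5,interpolation=cv2.INTER_CUBIC)]); cv2.imwrite("pics/c4.png",out)
E
```

```text
(no output)
```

View pics/c4.png

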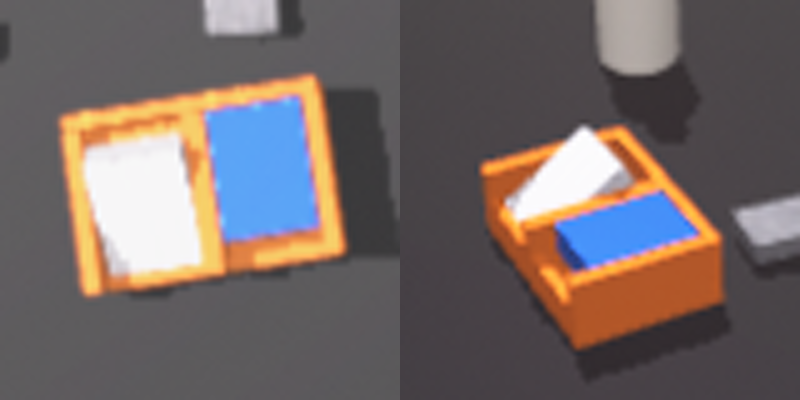

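```bash
python3 - <<'E'
from h import *
def tray(P): c,s=np.cos(.1885),np.sin(.1885); d=np.array(P[:2])*1000-[561,202]; return np.round([c*d[0]+s*d[1],-s*d[0]+c*d[1]],1)
for uv in((242.6,235),(261.4,232.2)):
    P=on("top",uv,.060); print(P.round(4),tray(P))
o1,d1=ray("top",(242.2,234.5));o2,d2=ray("side",(277,170.5))
A=np.c_[d1,-d2];x=np.linalg.lstsq(A,o2-o1,rcond=None)[0];p,q=o1+x[0]*d1,o2+x[1]*d2;print(p,q,tray((p+q)/2))
E
```

```text
[0.5755 0.2577 0.06  ] [24.7 52. ]
[0.5841 0.2102 0.06  ] [24.2  3.7]
[0.57694609 0.25975255 0.05517306] [0.57042497 0.26092107 0.05506665] [23.4 54.9]
```

Emit:
drive_tool --rows '[[[0,0,0],[4.2,0.15,0],6.5],[[0,0,0],[4.2,0.15,0],6.5],[[0,0,0],[4.2,0.15,-1],6.5],[[0,0,0],[4.1,0.1,-3],6.5],[[0,0,0],[0,0,-3],6.5],[[0,0,0],[0,0,-2],6.5],[[0,0,0],[0,0,-1.5],6.5],[[0,0,0],[0,0,0],6.5]]'

```text
clock: 5.85
position: [0.5696, 0.2345, 0.0626]
ee_rot: [-0.001, -0.094, 0.996, -0.0]
contact_force: [-0.5, -0.2, 0.1]
width: 0.065
gripper_force: 0.0
```

Emit:
drive_tool --rows '[[[0,0,0],[-0.2,0,-0.3],6.5],[[0,0,0],[0,0,-0.3],6.5],[[0,0,0],[0,0,0],6.5],[[0,0,0],[0,0,0],4.5],[[0,0,0],[0,0,0],4.0],[[0,0,0],[0,0,0],4.0],[[0,0,0],[0,0,0],4.0]]' --force 70

```text
clock: 6.72
position: [0.5683, 0.2359, 0.0589]
ee_rot: [0.001, -0.094, 0.996, 0.001]
contact_force: [-0.6, 3.6, 5.9]
width: 0.0469
gripper_force: 71.2
```

```bash
python3 - <<'E'
from h import *
b=eyes.get_image("side")[:,:,::-1];s=manip.get_state();print(s["position"],s["contact_force"],s["width"],s["gripper_force"],s["moment"])
cv2.imwrite("pics/c5.png",cv2.resize(b[135:225,240:340],None,fx=6,fy=6,interpolation=cv2.INTER_CUBIC))
E
```

```text
[0.56830534 0.23591258 0.05893274] [0.07711299 3.27801308 5.90581268] 0.0469357619603361 71.20948433876038 [0.70928561 0.17498577 0.01937417]
```

View pics/c5.png

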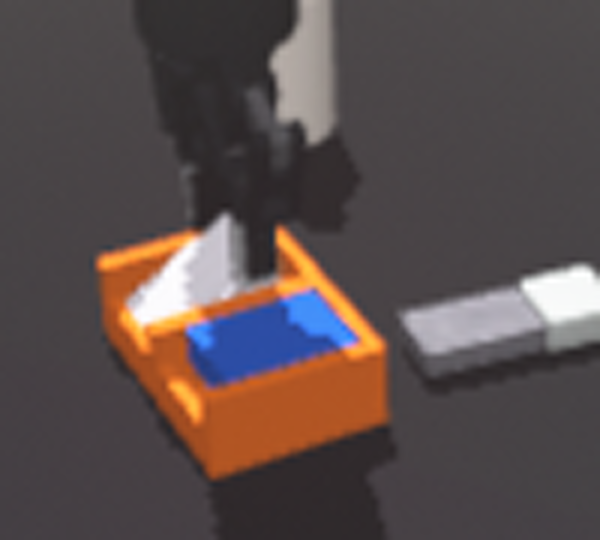

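Emit:
drive_tool --rows '[[[0,0,0],[0,0,0.2],4.0],[[0,0,0],[0,0,0.3],4.0],[[0,0,0],[0,0,0.5],4.0],[[0,0,0],[0,0,0.5],4.0],[[0,0,0],[0,0,0],4.0]]'

```text
clock: 7.4
position: [0.5668, 0.2352, 0.0728]
ee_rot: [-0.001, -0.094, 0.996, 0.0]
contact_force: [-2.4, 4.9, -2.6]
width: 0.0464
gripper_force: 73.3
```

Emit:
drive_tool --rows '[[[0,0,0],[0,0,0.8],4.0],[[0,0,0],[0,0,1.5],4.0],[[0,0,0],[0,0,2],4.0],[[0,0,0],[0,0,2],4.0],[[0,0,0],[0,0,2],4.0],[[0,0,0],[0,0,0],4.0]]'

```text
clock: 8.15
position: [0.5695, 0.2338, 0.1586]
ee_rot: [0.003, -0.094, 0.996, -0.001]
contact_force: [-0.4, -0.0, -1.4]
width: 0.0468
gripper_force: 73.3
```

```bash
python3 - <<'E'
from h import *
b=eyes.get_image("side")[:,:,::-1];s=manip.get_state();print(s["position"],s["contact_force"],s["width"],s["gripper_force"],s["moment"])
cv2.imwrite("pics/s6.png",b);cv2.imwrite("pics/c6.png",cv2.resize(b[115:215,230:330],None,fx=6,fy=6,interpolation=cv2.INTER_CUBIC))
E
```

```text
[0.56846168 0.23377355 0.15711391] [-0.9488069  -0.14932459 -1.9675746 ] 0.04672689421134276 73.26138496398926 [ 0.06301545 -0.00310508 -0.02253829]
```

View pics/c6.png

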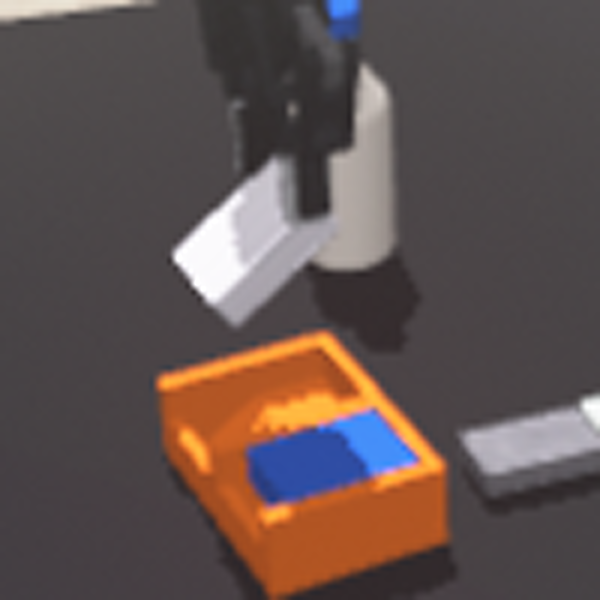

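```bash
cat >> h.py <<'E'
def onplane(n,uv,p,nv):
    o,d=ray(n,uv); return o+d*(np.dot(np.array(p)-o,nv)/np.dot(d,nv))
E
python3 - <<'E'
from h import *
y=np.array([-.187,.982,0]); x=np.array([.982,.187,0]); T=np.array([.5685,.2338,.157])
for off in(.025,):
  r=[]
  for c in((235,325),(330,235),(212,298),(290,215)):
    P=onplane("side",(c[0]/6+230,c[1]/6+115),T-y*off,y); r.append(P); print(((P-T)@x*1000).round(1),((P-T)[2]*1000).round(1))
  for a,b in((0,1),(2,3)): d=r[b]-r[a]; print(np.degrees(np.arctan2(d[2],d@x)),np.linalg.norm(d))
E
```

```text
-36.2 -55.6
14.0 -21.5
-46.2 -38.0
-5.2 -5.7
34.14156412622773 0.060728128354743866
38.185535644072445 0.05222392962209196
```

Emit:
drive_tool --rows '[[[0,0,0],[-1.0,-2.0,0],4.0],[[-0.0232,0.1218,0],[-1.6,-3.6,0],4.0],[[-0.0232,0.1218,0],[-1.6,-3.6,0],4.0],[[-0.0232,0.1218,0],[-1.6,-3.6,0],4.0],[[-0.0232,0.1218,0],[-1.6,-3.6,0],4.0],[[-0.0232,0.1218,0],[-1.6,-3.6,0],4.0],[[0,0,0],[0,0,-2],4.0],[[0,0,0],[0,0,0],4.0]]'

```text
clock: 9.2
position: [0.4768, 0.034, 0.134]
ee_rot: [-0.306, -0.089, 0.948, -0.029]
contact_force: [0.2, -0.4, -0.7]
width: 0.047
gripper_force: 73.2
```

```bash
python3 - <<'E'
from h import *
b=eyes.get_image("side")[:,:,::-1];s=manip.get_state();T=s["position"];print(T,s["ee_rot"],s["contact_force"],s["width"],s["qpos"])
u,v=proj("side",T).astype(int);u-=60;v-=45;print(u,v)
cv2.imwrite("pics/s7.png",b);cv2.imwrite("pics/c7.png",cv2.resize(b[v:v+100,u:u+120],None,fx=6,fy=6,interpolation=cv2.INTER_CUBIC))
E
```

```text
[0.47718308 0.03436051 0.13512749] [-0.3046984  -0.08937437  0.94780966 -0.02877433] [-0.45060021  0.1924219  -1.33591998] 0.04677951097142675 [ 0.00514238  0.55963268  1.49118163 -0.10721994  1.70415289 -1.73427468]
197 152
```

View pics/c7.png

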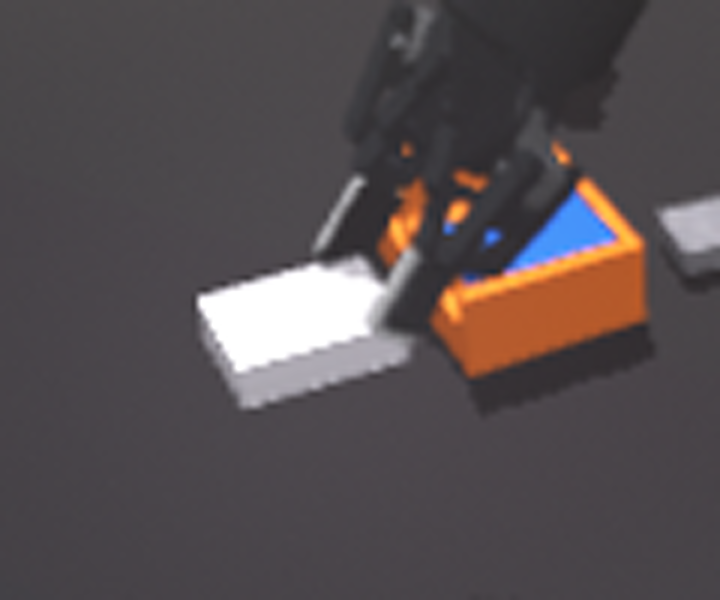

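```bash
python3 - <<'E'
from h import *
y=np.array([-.187,.982,0]); x=np.array([.982,.187,0]); T=np.array([.4772,.0344,.135])
r=[]
for c in((247,409),(410,355),(237,373),(370,330)):
    P=onplane("side",(c[0]/6+197,c[1]/6+152),T-y*.025,y); r.append(P); print(((P-T)@x*1000).round(1),((P-T)[2]*1000).round(1))
for a,b in((0,1),(2,3)): d=r[b]-r[a]; print(np.degrees(np.arctan2(d[2],d@x)),np.linalg.norm(d))
E
```

```text
-61.3 -27.0
6.2 -26.1
-63.0 -8.6
-9.0 -7.9
0.8333616789665946 0.06756274686689392
0.7317135112370345 0.05404351003474093
```

Emit:
drive_tool --rows '[[[0,0,0],[0,0,-2.5],4.0],[[0,0,0],[0,0,-3.0],4.0],[[0,0,0],[0,0,-2.5],4.0],[[0,0,0],[0,0,-1.5],4.0],[[0,0,0],[0,0,-0.6],4.0],[[0,0,0],[0,0,-0.2],4.0],[[0,0,0],[0,0,-0.2],4.0],[[0,0,0],[0,0,0],4.0]]'

```text
clock: 10.25
position: [0.4779, 0.0348, 0.0312]
ee_rot: [-0.303, -0.089, 0.948, -0.029]
contact_force: [-0.2, 1.0, -0.4]
width: 0.0468
gripper_force: 73.2
```

Emit:
drive_tool --rows '[[[0,0,0],[0,0,-0.2],4.0],[[0,0,0],[0,0,-0.2],4.0],[[0,0,0],[0,0,-0.1],4.0],[[0,0,0],[0,0,0],4.0]]'

```text
clock: 10.75
position: [0.4775, 0.0348, 0.0257]
ee_rot: [-0.304, -0.089, 0.948, -0.029]
contact_force: [0.1, 0.4, -1.8]
width: 0.0468
gripper_force: 73.2
```

Emit:
drive_tool --rows '[[[0,0,0],[0,0,-0.1],4.0],[[0,0,0],[0,0,0],4.0]]'

```text
clock: 11.0
position: [0.4776, 0.0348, 0.0248]
ee_rot: [-0.304, -0.089, 0.948, -0.029]
contact_force: [0.7, 0.0, -2.0]
width: 0.0465
gripper_force: 73.2
```

Emit:
drive_tool --rows '[[[0,0,0],[0,0,-0.1],4.0],[[0,0,0],[0,0,0],4.0]]'

```text
clock: 11.25
position: [0.4776, 0.0348, 0.0238]
ee_rot: [-0.304, -0.089, 0.948, -0.029]
contact_force: [-0.3, 0.2, -2.6]
width: 0.0471
gripper_force: 73.2
```

Emit:
drive_tool --rows '[[[0,0,0],[0,0,-0.1],4.0],[[0,0,0],[0,0,-0.1],4.0],[[0,0,0],[0,0,0],4.0]]'

```text
clock: 11.62
position: [0.4775, 0.0347, 0.0235]
ee_rot: [-0.304, -0.089, 0.948, -0.029]
contact_force: [1.4, 0.7, 8.1]
width: 0.0466
gripper_force: 74.2
```

Emit:
drive_tool --rows '[[[0,0,0],[0,0,-0.1],4.0],[[0,0,0],[0,0,0],4.0]]'

```text
clock: 11.88
position: [0.4775, 0.0348, 0.0235]
ee_rot: [-0.304, -0.089, 0.948, -0.029]
contact_force: [1.2, 0.5, 12.7]
width: 0.0467
gripper_force: 74.9
```

Emit:
drive_tool --rows '[[[0,0,0],[0,0,0.2],4.0],[[0,0,0],[0,0,0],6.5],[[0,0,0],[0,0,0],7.0],[[0,0,0],[0,0,0],7.0],[[0,0,0],[0,0,0],7.0],[[0,0,0],[1.1,0.2,1.6],7.0],[[0,0,0],[2.2,0.4,3.2],7.0],[[0,0,0],[2.2,0.4,3.2],7.0]]'

```text
clock: 12.88
position: [0.5329, 0.0449, 0.1035]
ee_rot: [-0.304, -0.089, 0.948, -0.029]
contact_force: [1.3, -0.3, 0.4]
width: 0.0702
gripper_force: 0.0
```

Emit:
drive_tool --rows '[[[0.0232,-0.1218,0],[0,0,2],7.0],[[0.0232,-0.1218,0],[0,2,2],8.5],[[0.0232,-0.1218,0],[0,4,2],8.5],[[0.0232,-0.1218,0],[0,4,1],8.5],[[0.0232,-0.1218,0],[0,4,0],8.5],[[0,0,-0.18],[0,0,0],8.5],[[0,0,-0.18],[0,0,0],8.5],[[0,0,-0.18],[0,0,0],8.5]]'

```text
clock: 13.88
position: [0.532, 0.1849, 0.1729]
ee_rot: [-0.0, 0.178, 0.984, -0.0]
contact_force: [0.5, 0.3, -0.4]
width: 0.0852
gripper_force: 0.0
```

```bash
python3 - <<'E'
from h import *
for n,z in(("top",.02),("side",.02)):
    im=eyes.get_image(n)[:,:,::-1]; cv2.imwrite(f"pics/{n}8.png",im); hsv=cv2.cvtColor(im,cv2.COLOR_BGR2HSV)
    u,v=proj(n,(.451,.03,.02)).astype(int); m=np.zeros(im.shape[:2],bool); m[max(0,v-32):v+32,u-35:u+35]=1
    for th in(150,190,215): 
        mk=(im.min(2)>th)&m; 
        if mk.any(): r,c=rect(n,mk,z); print(n,th,(u,v),r,c.min(0),c.max(0))
    print(hsv[v-2:v+2,u,:].tolist())
print(manip.get_state()["position"],manip.get_state()["ee_rot"])
E
```

```text
top 150 (np.int64(329), np.int64(286)) ((448.83990478515625, 28.86104965209961), (70.4859390258789, 53.44951629638672), 9.679107666015625) [319 273] [341 301]
top 190 (np.int64(329), np.int64(286)) ((448.92633056640625, 29.216171264648438), (70.12187957763672, 51.079959869384766), 9.96418285369873) [319 273] [341 301]
top 215 (np.int64(329), np.int64(286)) ((448.9129943847656, 28.834821701049805), (69.30474853515625, 50.04372787475586), 10.585273742675781) [320 273] [341 301]
[[0, 0, 247], [0, 0, 247], [0, 0, 247], [0, 0, 247]]
side 150 (np.int64(252), np.int64(237)) ((451.57232666015625, 19.068126678466797), (71.55438995361328, 71.05039978027344), 8.123845100402832) [236 228] [268 253]
side 190 (np.int64(252), np.int64(237)) ((450.1609191894531, 27.57542610168457), (68.49574279785156, 52.2769775390625), 9.546646118164062) [237 228] [268 248]
side 215 (np.int64(252), np.int64(237)) ((450.2209777832031, 27.024904251098633), (68.30992889404297, 51.1134033203125), 9.602105140686035) [237 229] [268 248]
[[0, 0, 255], [0, 0, 255], [0, 0, 255], [0, 0, 255]]
[0.53217056 0.18480303 0.17275087] [-3.00790669e-04  1.74743979e-01  9.84613853e-01 -1.10746420e-04]
```

Emit:
drive_tool --rows '[[[0,0,-0.174],[-1.6,-3.0,0],8.5],[[0,0,-0.174],[-1.7,-3.2,0],8.5],[[0,0,-0.174],[-1.7,-3.2,-1],8.5],[[0,0,-0.174],[-1.7,-3.2,-2],8.5],[[0,0,-0.174],[-1.6,-3.0,-2],8.5],[[0,0,-0.172],[0,0,-2],8.5],[[0,0,0],[0,0,-1],8.5],[[0,0,0],[0,0,0],8.5]]'

```text
clock: 14.98
position: [0.4494, 0.029, 0.0924]
ee_rot: [-0.001, 0.64, 0.768, -0.0]
contact_force: [-0.3, -0.0, -0.6]
width: 0.0849
gripper_force: 0.0
```

Emit:
drive_tool --rows '[[[0,0,0],[0,0,-2.0],8.5],[[0,0,0],[0,0,-2.4],8.5],[[0,0,0],[0,0,-1.6],8.5],[[0,0,0],[0,0,-0.8],8.5],[[0,0,0],[0,0,-0.5],8.5],[[0,0,0],[0,0,-0.3],8.5],[[0,0,0],[0,0,0],8.5]]'

```text
clock: 15.85
position: [0.4498, 0.0288, 0.017]
ee_rot: [0.0, 0.642, 0.767, 0.0]
contact_force: [0.4, -0.7, -0.0]
width: 0.0848
gripper_force: 0.0
```

Emit:
drive_tool --rows '[[[0,0,0],[0,0,0],7.0],[[0,0,0],[0,0,0],6.2],[[0,0,0],[0,0,0],6.0],[[0,0,0],[0,0,0],6.0]]' --force 50

```text
clock: 16.35
position: [0.4498, 0.0287, 0.0177]
ee_rot: [0.0, 0.642, 0.767, 0.0]
contact_force: [-1.0, -0.7, 6.5]
width: 0.0663
gripper_force: 54.7
```

Emit:
drive_tool --rows '[[[0,0,0],[0,0,0.5],6.0],[[0,0,0],[0,0,2.5],6.0],[[0,0,0],[0,0,3.5],6.0],[[0,0,0],[0,0,3.5],6.0],[[0,0,0],[0,0,2],6.0],[[0,0,0],[0,0,0],6.0]]'

```text
clock: 17.1
position: [0.4506, 0.0287, 0.1382]
ee_rot: [0.002, 0.642, 0.767, 0.001]
contact_force: [-0.2, 0.0, -2.2]
width: 0.0661
gripper_force: 56.6
```

Emit:
drive_tool --rows '[[[0,0,0.16],[0.8,-3.0,0],6.0],[[0,0,0.16],[1.1,-3.9,0],6.0],[[0,0,0.16],[1.1,-3.9,0],6.0],[[0,0,0.16],[1.1,-3.9,0],6.0],[[0,0,0.16],[1.1,-3.9,0],6.0],[[0,0,0.16],[1.1,-3.9,0],6.0],[[0,0,0.16],[1.1,-3.9,0],6.0],[[0,0,0],[0,0,0],6.0]]'

```text
clock: 18.1
position: [0.5239, -0.2379, 0.135]
ee_rot: [-0.001, 0.138, 0.99, -0.0]
contact_force: [-0.7, -0.4, -2.9]
width: 0.066
gripper_force: 56.6
```

Emit:
drive_tool --rows '[[[0,0,0],[0,0,0],6.0],[[0,0,0],[0,0,0],6.0]]'

```text
clock: 18.35
position: [0.5228, -0.2339, 0.1361]
ee_rot: [-0.001, 0.136, 0.991, 0.001]
contact_force: [-1.0, 0.6, -3.1]
width: 0.066
gripper_force: 56.6
```

```bash
python3 - <<'E'
from h import *
s=manip.get_state();T=s["position"];print(T,s["ee_rot"],s["contact_force"],s["width"],s["qpos"].round(2))
n="side";im=eyes.get_image(n)[:,:,::-1]; cv2.imwrite("pics/side9.png",im)
a=eyes.get_image("top")[:,:,::-1];cv2.imwrite("pics/top9.png",a)
u,v=proj(n,T).astype(int);u-=60;v-=45;print(u,v)
u2,v2=proj("top",T).astype(int);print(u2-30,v2-37)
out=np.hstack([cv2.resize(im[v:v+100,u:u+100],None,fx=5,fy=5,interpolation=cv2.INTER_CUBIC),cv2.resize(a[v2-50:v2+50,u2-30:u2+30],None,fx=5,fy=5,interpolation=cv2.INTER_CUBIC)]);print(out.shape,v2-50)
cv2.imwrite("pics/c9.png",out)
E
```

```text
[ 0.52281507 -0.23385134  0.13611893] [-9.00924136e-04  1.36285658e-01  9.90668990e-01  6.00642794e-04] [-1.03467849  0.58527354 -3.0667062 ] 0.06599044992922103 [-0.54  0.35  1.67  0.    1.12 -1.84]
248 228
414 224
(500, 800, 3) 211
```

Emit:
drive_tool --rows '[[[0,0,0],[0.2,-0.3,-2],6.0],[[0,0,0],[0,0,-2],6.0],[[0,0,0],[0,0,-0.6],6.0],[[0,0,0],[0,0,0],6.0],[[0,0,0],[0,0,0],6.0],[[0,0,0],[0,0,0],6.0]]'

```text
clock: 19.2
position: [0.5261, -0.2384, 0.0916]
ee_rot: [0.001, 0.136, 0.991, -0.0]
contact_force: [0.1, -0.8, -1.4]
width: 0.066
gripper_force: 56.6
```

```bash
python3 - <<'E'
from h import *
s=manip.get_state();T=s["position"];print(T,s["contact_force"],s["width"])
for n in("side","top"):
    im=eyes.get_image(n)[:,:,::-1]; cv2.imwrite(f"pics/{n}10.png",im)
im=cv2.imread("pics/side10.png");a=cv2.imread("pics/top10.png")
u,v=proj("side",T).astype(int);u-=50;v-=40
u2,v2=proj("top",T).astype(int);u2-=30;v2-=50;print(u,v,u2,v2)
out=np.hstack([cv2.resize(im[v:v+100,u:u+100],None,fx=5,fy=5,interpolation=cv2.INTER_CUBIC),cv2.resize(a[v2:v2+100,u2:u2+60],None,fx=5,fy=5,interpolation=cv2.INTER_CUBIC)])
cv2.imwrite("pics/c10.png",out)
E
```

```text
[ 0.526055   -0.2384463   0.09163671] [ 0.10116749 -0.76905214 -1.41786937] 0.06600918217464953
261 250 410 210
```

View pics/c10.png

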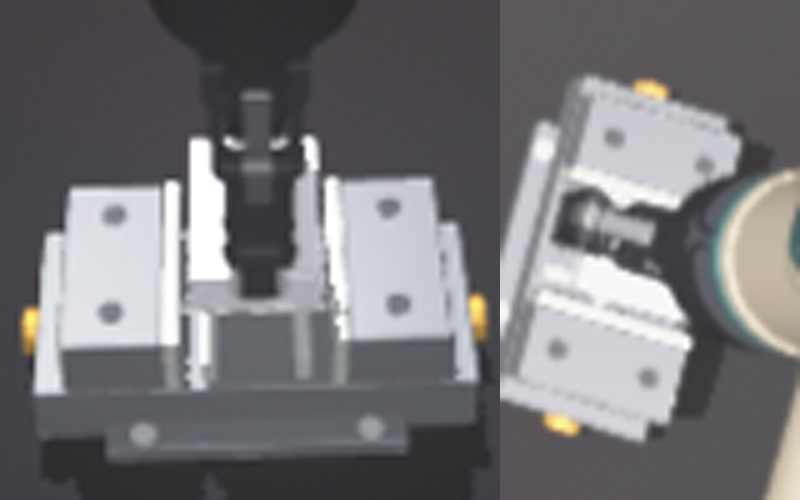

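```bash
python3 - <<'E'
from h import *
vx=np.array([np.cos(np.radians(-15.5)),np.sin(np.radians(-15.5))]);vy=np.array([-vx[1],vx[0]])
def F(P): d=(P[:2]-[.525,-.237])*1000; return np.round([d@vx,d@vy],1)
for c,z in(((186,307),.074),((329,311),.074),((190,281),.094),((327,283),.094)):
    print(c,F(on("side",(c[0]/5+261-.4,c[1]/5+250-.4),z)))
im=cv2.imread("pics/side10.png").min(2)
for r in (305,306,309,310,311,312,314): print(r,im[r,290:335].tolist())
print(F(manip.get_state()["position"]))
E
```

```text
(186, 307) [-25.5 -34.2]
(329, 311) [ 28.6 -38.1]
(190, 281) [-23.4 -37.9]
(327, 283) [ 27.5 -40.7]
305 [220, 219, 212, 230, 253, 254, 210, 102, 169, 252, 254, 254, 254, 254, 252, 251, 230, 166, 125, 79, 55, 54, 55, 55, 54, 55, 100, 134, 167, 186, 191, 191, 191, 192, 176, 185, 142, 252, 254, 239, 204, 206, 210, 210, 209]
306 [221, 220, 210, 232, 253, 254, 212, 105, 148, 172, 173, 175, 176, 175, 173, 173, 163, 147, 125, 78, 55, 54, 54, 55, 54, 54, 101, 134, 152, 167, 173, 174, 173, 173, 173, 182, 128, 243, 253, 247, 213, 205, 211, 210, 209]
309 [220, 220, 208, 228, 253, 254, 212, 115, 170, 181, 175, 172, 171, 173, 176, 175, 175, 162, 140, 103, 88, 86, 87, 86, 94, 102, 125, 154, 169, 173, 171, 170, 171, 171, 172, 133, 117, 155, 239, 251, 220, 201, 213, 211, 211]
310 [221, 221, 208, 229, 253, 254, 213, 143, 150, 170, 173, 171, 174, 176, 175, 175, 173, 171, 168, 156, 152, 151, 151, 150, 161, 170, 179, 182, 181, 179, 172, 171, 170, 169, 175, 157, 132, 164, 167, 246, 217, 201, 214, 211, 211]
311 [220, 220, 207, 230, 253, 254, 215, 163, 171, 183, 183, 171, 167, 170, 181, 183, 175, 165, 163, 165, 164, 174, 178, 176, 171, 168, 185, 192, 188, 185, 173, 166, 165, 162, 171, 172, 139, 154, 162, 238, 194, 195, 214, 212, 210]
312 [221, 220, 206, 232, 253, 254, 214, 164, 181, 204, 208, 217, 177, 157, 175, 179, 164, 138, 127, 124, 123, 154, 166, 166, 152, 145, 144, 145, 141, 147, 155, 157, 151, 128, 118, 119, 109, 135, 156, 200, 163, 196, 214, 212, 211]
314 [222, 221, 204, 235, 253, 254, 212, 103, 101, 192, 217, 252, 228, 157, 122, 101, 101, 101, 101, 101, 101, 101, 100, 101, 101, 101, 101, 101, 101, 121, 149, 157, 138, 110, 101, 101, 103, 131, 238, 251, 205, 193, 213, 212, 211]
[ 1.2 -1.1]
```

Emit:
drive_tool --rows '[[[0,0,0],[-0.1,0.15,-0.5],6.0],[[0,0,0],[0,0,-0.6],6.0],[[0,0,0],[0,0,-0.6],6.0],[[0,0,0],[0,0,-0.5],6.0],[[0,0,0],[0,0,-0.3],6.0],[[0,0,0],[0,0,-0.2],6.0],[[0,0,0],[0,0,0],6.0],[[0,0,0],[0,0,0],6.0]]'

```text
clock: 20.3
position: [0.5247, -0.2368, 0.064]
ee_rot: [0.0, 0.136, 0.991, -0.0]
contact_force: [1.2, -0.3, -1.3]
width: 0.0665
gripper_force: 56.6
```

Emit:
drive_tool --rows '[[[0,0,0],[0,0,-0.15],6.0],[[0,0,0],[0,0,-0.15],6.0],[[0,0,0],[0,0,0],6.0]]'

```text
clock: 20.68
position: [0.5245, -0.2366, 0.0607]
ee_rot: [-0.0, 0.136, 0.991, 0.0]
contact_force: [-0.3, -0.4, -1.2]
width: 0.066
gripper_force: 56.6
```

Emit:
drive_tool --rows '[[[0,0,0],[0,0,-0.1],6.0],[[0,0,0],[0,0,-0.1],6.0],[[0,0,0],[0,0,0],6.0]]'

```text
clock: 21.05
position: [0.5246, -0.2367, 0.0588]
ee_rot: [0.0, 0.136, 0.991, 0.0]
contact_force: [0.1, -0.2, -0.8]
width: 0.0664
gripper_force: 56.6
```

Emit:
drive_tool --rows '[[[0,0,0],[0,0,-0.1],6.0],[[0,0,0],[0,0,0],6.0]]'

```text
clock: 21.3
position: [0.5246, -0.2367, 0.0588]
ee_rot: [0.0, 0.136, 0.991, -0.0]
contact_force: [-1.8, 0.4, 5.2]
width: 0.0662
gripper_force: 57.3
```

Emit:
drive_tool --rows '[[[0,0,0],[0,0,-0.1],6.0],[[0,0,0],[0,0,0],6.0]]'

```text
clock: 21.55
position: [0.5246, -0.2367, 0.0587]
ee_rot: [0.0, 0.136, 0.991, -0.0]
contact_force: [-3.1, 1.7, 10.8]
width: 0.0656
gripper_force: 57.9
```

Emit:
drive_tool --rows '[[[0,0,0],[0,0,0.1],6.0],[[0,0,0],[0,0,0],7.2],[[0,0,0],[0,0,0],8.0],[[0,0,0],[0,0,0],8.4],[[0,0,0],[0,0,0],8.4],[[0,0,0],[0,0,0],8.4]]'

```text
clock: 22.3
position: [0.5246, -0.2367, 0.0577]
ee_rot: [-0.0, 0.136, 0.991, 0.0]
contact_force: [0.4, -0.4, 0.2]
width: 0.0836
gripper_force: 0.0
```

Emit:
drive_tool --rows '[[[0,0,0],[0,0,0.5],8.4],[[0,0,0],[0,0,1.5],8.4],[[0,0,0],[0,0,3],8.4],[[0,0,0],[0,0,4],8.4],[[0,0,0],[-2,3,4],8.4],[[0,0,0],[-3,5,0],8.4],[[0,0,0],[-3,5,0],8.4],[[0,0,0],[-2,4,0],8.4]]'

```text
clock: 23.3
position: [0.4231, -0.0651, 0.1891]
ee_rot: [0.001, 0.137, 0.991, 0.0]
contact_force: [1.2, 0.4, 0.7]
width: 0.0837
gripper_force: 0.0
```

```bash
python3 - <<'E'
from h import *
s=manip.get_state();print(s["position"],s["width"],s["contact_force"])
vx=np.array([np.cos(np.radians(-15.5)),np.sin(np.radians(-15.5))]);vy=np.array([-vx[1],vx[0]])
for n in("top","side"):
    im=eyes.get_image(n)[:,:,::-1]; cv2.imwrite(f"pics/{n}11.png",im); g=im.min(2)
    ref=cv2.imread(f"pics/{n}0.png").min(2)
    u,v=proj(n,(.525,-.237,.061)).astype(int)
    s=4;h=26;r0,c0=v-h,u-h;big=cv2.resize(g[r0:v+h,c0:u+h],None,fx=s,fy=s,interpolation=cv2.INTER_CUBIC)
    for th in(225,238,248):
        k,l,st,ce=cv2.connectedComponentsWithStats((big>th).astype(np.uint8))
        for i in range(1,k):
            if st[i,4]<300: continue
            vv,uu=np.nonzero(l==i);P=np.array([on(n,((a+.5)/s-.5+c0,(b+.5)/s-.5+r0),.061)[:2]*1000 for a,b in zip(uu,vv)],np.float32)
            r=cv2.minAreaRect(P);d=np.array(r[0])-[525,-237];print(n,th,st[i,4],np.round(r[0],1),np.round(r[1],1),round(r[2],1),"seat",round(d@vx,1),round(d@vy,1))
    print(np.round(big[::8,::8]).astype(int).tolist() if 0 else "")
E
```

```text
[ 0.42311036 -0.06505132  0.18907724] 0.08365882654353636 [1.21516685 0.43128085 0.66160197]
top 225 1196 [ 556.6 -244.7] [79.3  8.1] 75.2 seat 32.5 1.0
top 225 10420 [ 519.4 -233.8] [79.9 63.1] 74.4 seat -6.3 1.5
top 238 770 [ 556.4 -244.8] [77.5  6.1] 74.3 seat 32.3 0.9
top 238 8467 [ 523.  -236.9] [68.6 52. ] 74.2 seat -2.0 -0.4
top 238 808 [ 492.2 -227.3] [77.6  5.6] 74.2 seat -34.1 0.6

side 225 1395 [ 557.2 -247.4] [78.4  7.6] 73.3 seat 33.8 -1.5
side 225 1396 [ 493.3 -229.7] [79.3  6.1] 74.5 seat -32.5 -1.4
side 225 11301 [ 525.4 -238.9] [69.1 53.4] 74.6 seat 0.9 -1.7
side 238 1124 [ 556.7 -247.6] [77.7  6.2] 73.8 seat 33.4 -1.8
side 238 1140 [ 493.3 -229.7] [78.1  5.1] 74.5 seat -32.5 -1.5
side 238 11010 [ 525.3 -238.7] [67.9 53.2] 74.1 seat 0.7 -1.6
side 248 848 [ 556.5 -247.6] [76.5  4.8] 73.8 seat 33.2 -1.8
side 248 781 [ 493.7 -229.8] [78.   4.3] 74.5 seat -32.1 -1.5
side 248 10738 [ 523.9 -238.5] [67.2 50.3] 73.7 seat -0.6 -1.7
```

```bash
python3 -c "
from rig import job
print(job.sign_off())"
```

```text
the job is handed in; nothing more can be done
None
```

The aluminium blank was tipped, lifted out, laid flat on the bench, regripped and set on the vise parallels. The last camera check put it within about 1–2 mm of the seat and under 1° off the jaw line, and the job is handed in at about 23 s, though sign-off returned no verdict.

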